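Screw the lid onto the tea canister

TASK

Close the tea canister: set its lid upright on the neck with the lid's grip bar in line with the canister's handle, turn it backwards (anticlockwise from above) until it drops into the thread, then screw it down clockwise until it stops fully home, and let go. Leave the mug, the stapler and the rubber stamp where they stand.

Things in the scene. Friction and masses are not known exactly. Their poses are not given: they have to be found in the camera images.
- canister: Steel tea canister, fixed to the desk on its rubber foot: body 80 mm across, shoulder 86 mm up, then an open neck 44 mm across (rim 122 mm up) with a coarse two-start thread 58 mm across. A black loop handle stands out 79 mm from the axis on the -x side, between 20 and 75 mm up. Origin on the axis at desk height, z up.
- canister_neck (a point): Point on the canister's axis 118 mm above the desk, level with the flat top of the thread; axes as the canister's. With the lid's bar in line with the handle (parallel to this x, either way round) the lid's studs rest on that flat top and lid_center is 16.2 mm above this point. Clockwise from there, ribs block the way; anticlockwise lie the gaps.
- lid_center (a point): Loose black lid standing on its skirt, z up: 69 mm across, 64 high, 140 g; same after half a turn. Skirt and top are 38 high (skirt 63 inside, 2.5 clear of the thread); on top a bar to pinch, 56 long (along x), 14 wide, 26 high. Two 4 mm studs point inwards below the bar's ends, undersides 16 above the skirt's edge. Point: lid's centre, 32 above that edge.
- mug: White mug on the desk, 95 mm high, 92 mm across with a handle: a bystander. Origin at the centre of its underside.
- stapler: Black desk stapler, 144 x 39 x 54 mm, long along its x: a bystander. Origin at the centre of its underside.
- rubber_stamp: Black rubber stamp with a knob handle, 28 x 56 x 70 mm: a bystander. Origin at the centre of its underside.
- thread_gap (a point): Sill of one of the two opposite gaps in the thread, 1.05 rad anticlockwise of the in-line direction, 27 mm from the axis. A lid on top of the thread falls 8.5 mm when turned 0.77 to 1.3 rad anticlockwise of in-line (best 1.05; a rib stops it at 1.33). From there clockwise the way is level up to 0.70 rad anticlockwise of in-line, then sinks 4 mm per radian.
- thread_stop (a point): Where one of the lid's studs ends when the lid is home: the thread ends at ribs that stop the lid 0.87 rad clockwise of in-line (about 1.9 rad clockwise of the gap). The lid then sits on the rim, lid_center 1.9 mm above canister_neck. Point 27 mm from the axis.
Things that resemble listed ones, but are neither listed nor needed, are in the scene too. Of the things that look like the part that bears lid_center, the smallest one is meant.

How it is judged:
By the outcome, as a careful person would: the job done as asked, in the order asked, and still so for the second after the job is handed in, with the robot touching nothing.
It also fails if it takes over 48 s, if anything falls off the work surface, if the arm or the gripper's body presses on something with over 40 N, if the wrist force passes 120 N, or if a joint passes its speed limit or range.

ROBOT

A 6-joint arm with a two-finger parallel gripper is mounted at the origin on a cart in front of the work surface, level with it; the furniture and walls round the work are solid. World frame = base frame: x ahead of the robot, y to its left, z up, the work surface at z = 0. Lengths are in m, angles in rad, forces in N, time in s.
With the tool pointing down it reaches from about 0.275 to 0.825 m from the base axis. Payload 4.9 kg.
Tool frame: the origin (TCP) lies midway between the tips of the shut fingers; the grasp point (between the pads) lies 19 mm behind it (bot.grip_depth is the distance from the TCP to the grasp point, in m); y points along the fingers, x is the direction in which the jaws open and shut, and the axes are right-handed (so a half turn about y gives the same grasp; the last joint's range is limited). The gripper opens to 85 mm and grips with 20 to 120 N. Pads are 22 mm wide; open, the fingers measure 114 mm over their backs; the gripper's body (76 mm by 85 mm) begins 54 mm behind the grasp point. The pads swing forward as they close: fully open they stand 13 mm farther back than shut.
Start: joints at [-1.365, 0.326, -0.193, 1.052, 0, 1.437], TCP at [0.183, -0.519, 0.231] pointing down, gripper open.
Joint ranges: [-2.65, 2.65], [-0.97, 1.79], [-1.3, 1.35], [-1.93, 2.1], [-1.47, 1.37], [-3.14, 3.14]. Speed limits (rad/s): [2.57, 2.57, 3.14, 3.14, 3.14, 3.14].

INTERFACE

Orientations are given as a unit quaternion [w, x, y, z].
In Python, from cell import bot gives the robot as it stands. Calls block until the motion is done:
- bot.move_pose(position, orientation): joint-space move of the TCP to a pose.
- bot.move_linear(position, speed=0.15, rotation=None, until_force=None): straight line of the TCP; rotation=None keeps the orientation; speed is the mean speed in m/s. With until_force (N) it stops when the force on the tool has changed by that much, and returns True; else False.
- bot.goto_joints(angles): joint-space move.
- bot.set_gripper(opening, grasp_force=None): opening from 0.0 (shut) to 1.0 (fully open); grasp_force is the grip in N (None keeps the last); returns when the fingers have stopped.
- bot.wait(seconds).
- bot.solve_ik(position, orientation): joint angles nearest the present ones, or None.
- bot.camera(name): name is "scene" or "top" or "wrist"; returns the picture (384x512x3 uint8, red, green, blue); there is no depth.
- bot.calibration(name): a dict with "mtx" (3x3 intrinsics, pixels), "extrinsics" (4x4, takes a point from world to camera coordinates); the wrist camera has in their place "hand_eye" (4x4, takes a point from camera to tool coordinates, whose origin is the TCP and whose axes are the tool frame's). Camera axes: x right, y down, z forward; pixel columns grow to the right and rows downward; lengths in m; the calibration is good to about 2 mm. A picture is of the moment at which its call begins: read the wrist's pose just before it. calibration takes no time and is no camera call.
A pose or a line that the arm cannot do raises bot.PlanningError and nothing moves.
- bot.close_job(): hands the job in, once; it reports no verdict.
Trained networks look in the newest picture that a camera, given by its name, has taken for a name from the list of things; names that differ only in an ending like _2 or _b are one class to them, and where a whole thing is asked for, a point or a joint stands for the part that bears it (a point fixed in the world has none). Each returns a list of dicts, best first, with "confidence" (0 to 1); they miss things now and then, are a little off and sometimes report something else, mostly with a low value. They report only what shows in the picture. A call takes as long as a camera call. They do not tell look-alikes from the thing itself.
- bot.search_frame(camera, thing): "bbox" ([left, top, width, height] in pixels, round what is visible of it).
Readings, each from a call of its own:
- bot.read_clock(): time.
- bot.read_joint_positions(): joint angles.
- bot.read_joint_vel(): joint speeds.
- bot.read_joint_efforts(): joint torques, N m.
- bot.read_position(): TCP position.
- bot.read_tool_rot(): TCP orientation.
- bot.read_ft_force(): force on the tool from outside, world axes, zero at the start.
- bot.read_moment(): the same for the moment, N m.
- bot.read_gripper_width(): opening from 0.0 (shut) to 1.0 (fully open).
Only numpy, scipy, OpenCV 4.12 (cv2) and the standard library are available. Lean on these libraries where they do the work, as an engineer would, in place of code of your own. Each camera call takes 0.05 s, during which the arm holds its last target.

## Working session

There is one attempt and no reset: what is moved stays moved. The work goes in short steps, each a Python script; the robot and the scene stay as the last script left them, time stands still between calls to the robot, and variables do not carry over. Pictures are saved under pics/ and viewed, and the job is handed in when it is done.

```bash
ls; mkdir -p pics; python3 - <<'E'
from cell import bot
import cv2,numpy as np
for n in ["scene","top","wrist"]:
    im=bot.camera(n); cv2.imwrite(f"pics/{n}0.png",im[:,:,::-1])
    c=bot.calibration(n); print(n,{k:np.round(v,4).tolist() for k,v in c.items()})
    for t in ["canister","lid_center","mug","stapler","rubber_stamp"]:
        print(t,[(d['bbox'],round(d['confidence'],2)) for d in bot.search_frame(n,t)])
print(bot.read_clock(),bot.read_position(),bot.read_tool_rot(),bot.read_gripper_width(),bot.grip_depth)
E
```

```text
pics
scene {'mtx': [[403.0949, 0.0, 254.0946], [0.0, 403.0949, 190.1011], [0.0, 0.0, 1.0]], 'extrinsics': [[-0.7633, -0.6457, 0.0191, 0.4115], [-0.4926, 0.5627, -0.6638, 0.3538], [0.4179, -0.5161, -0.7477, 1.0526], [0.0, 0.0, 0.0, 1.0]]}
canister [([214.5, 196.4, 38.8, 40.6], 0.67)]
lid_center [([309.0, 181.4, 31.0, 33.3], 0.86), ([331.5, 154.5, 29.2, 31.4], 0.64), ([292.7, 161.2, 19.7, 23.9], 0.58)]
mug [([258.2, 127.4, 28.4, 35.6], 0.89)]
stapler [([187.0, 268.6, 50.1, 41.4], 0.65)]
rubber_stamp [([177.0, 238.3, 23.2, 18.3], 0.54), ([256.0, 127.5, 28.7, 37.6], 0.52)]
top {'mtx': [[410.5522, 0.0, 255.6123], [0.0, 410.5522, 186.8939], [0.0, 0.0, 1.0]], 'extrinsics': [[0.0265, -0.9994, 0.0201, -0.0658], [-0.9979, -0.0276, -0.058, 0.5382], [0.0585, -0.0186, -0.9981, 1.3727], [0.0, 0.0, 0.0, 1.0]]}
canister [([206.7, 159.1, 30.5, 27.6], 0.74)]
lid_center [([326.3, 207.1, 32.0, 29.5], 0.86), ([279.3, 211.2, 30.2, 28.1], 0.74), ([301.2, 177.7, 24.8, 19.8], 0.57)]
mug [([297.2, 127.1, 40.8, 30.7], 0.81), ([202.7, 163.0, 37.2, 21.9], 0.74), ([153.7, 184.9, 12.7, 46.1], 0.48)]
stapler [([154.8, 186.3, 11.5, 45.1], 0.76)]
rubber_stamp [([171.1, 158.7, 14.5, 14.4], 0.61)]
wrist {'mtx': [[317.5472, 0.0, 256.0553], [0.0, 317.5472, 187.4872], [0.0, 0.0, 1.0]], 'hand_eye': [[1.0, 0.0003, 0.0005, -0.0011], [-0.0004, -0.2613, 0.9652, -0.1432], [0.0004, -0.9652, -0.2613, 0.0671], [0.0, 0.0, 0.0, 1.0]]}
canister []
lid_center []
mug []
stapler []
rubber_stamp []
0.9 [ 0.18334217 -0.51857825  0.23131008] [-0.57732702  0.57735864 -0.40823961  0.40827802] 0.9981285499535382 0.0187
```

View pics.

```bash
python3 - <<'E'
import cv2
for n,(x,y,w,h) in {"scene":(160,100,220,220),"top":(130,90,240,180)}.items():
    im=cv2.imread(f"pics/{n}0.png")[y:y+h,x:x+w]
    s=min(800/w,600/h); cv2.imwrite(f"pics/{n}0c.png",cv2.resize(im,None,fx=s,fy=s,interpolation=cv2.INTER_CUBIC)); print(s)
E
```

```text
2.727272727272727
3.3333333333333335
```

View pics/scene0.png

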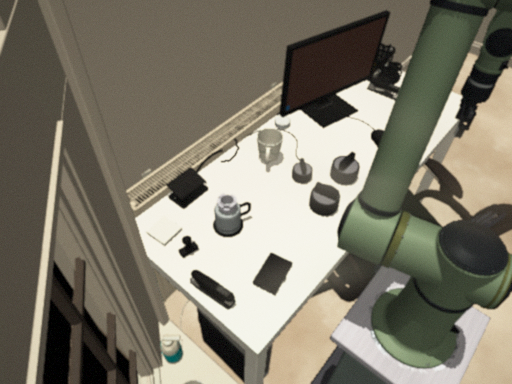

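View pics/scene0c.png

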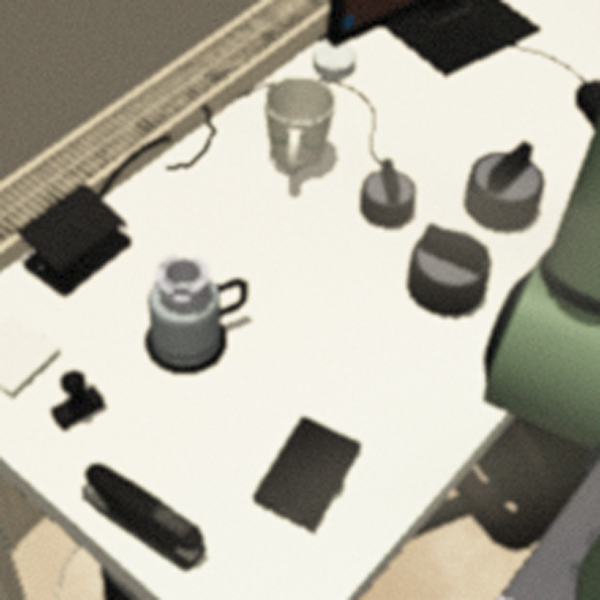

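View pics/top0c.png

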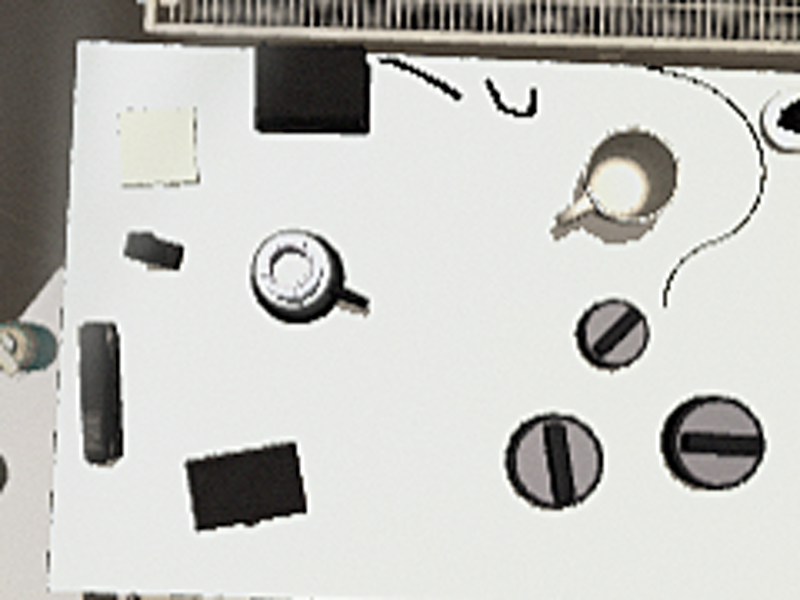

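```bash
cat > h.py <<'E'
import numpy as np, cv2
from cell import bot
from scipy.spatial.transform import Rotation as R
def cal(n,pose=None):
    c=bot.calibration(n); K=np.array(c["mtx"])
    if "extrinsics" in c: E=np.array(c["extrinsics"])
    else:
        T=np.eye(4); p,q=pose; T[:3,3]=p; T[:3,:3]=R.from_quat(np.roll(q,-1)).as_matrix()
        E=np.linalg.inv(T@np.array(c["hand_eye"]))
    return K,E
def ray(n,uv,z,pose=None):
    K,E=cal(n,pose); d=E[:3,:3].T@np.linalg.inv(K)@np.array([uv[0],uv[1],1.]); o=-E[:3,:3].T@E[:3,3]
    return o+d*(z-o[2])/d[2]
def proj(n,P,pose=None):
    K,E=cal(n,pose); p=K@(E[:3,:3]@np.array(P)+E[:3,3]); return p[:2]/p[2]
def quat(a): # jaws open along angle a, tool down
    x=np.array([np.cos(a),np.sin(a),0]);y=np.array([0,0,-1.]);z=np.cross(x,y)
    return np.roll(R.from_matrix(np.c_[x,y,z]).as_quat(),1)
def yaw(q=None):
    q=bot.read_tool_rot() if q is None else q
    m=R.from_quat(np.roll(q,-1)).as_matrix(); return np.arctan2(m[1,0],m[0,0])
def pose(): return np.array(bot.read_position()),np.array(bot.read_tool_rot())
def snap(n,name):
    p=pose(); im=bot.camera(n)[:,:,::-1].copy(); cv2.imwrite(f"pics/{name}.png",im); return p,im
def reach(p,q):
    return bot.solve_ik(p,q)
E
python3 - <<'E'
from h import *
c=lambda x,y:(130+x/3.3333,90+y/3.3333)
lid=ray("top",c(617,331),.064); print("lid",lid)
a=ray("top",c(598,350),.064);b=ray("top",c(638,312),.064); print("bar ang",np.arctan2(*(b-a)[1::-1]),np.linalg.norm(b-a))
can=ray("top",c(292,268),.122); print("can",can)
hd=ray("top",c(368,302),.047); v=hd-can; print("handle",hd,np.linalg.norm(v[:2]),np.arctan2(v[1],v[0]))
print("scene can rim",ray("scene",(160+184/2.727,100+273/2.727),.122))
print("scene lid ",ray("scene",(160+388/2.727,100+165/2.727),.064))
print(yaw(), bot.solve_ik([0.45,-.2,.3],quat(0)),bot.solve_ik([0.45,-.2,.3],quat(np.pi)))
for a in [0,.78,1.57,2.35,3.14,-.78,-1.57,-2.35]:
  print(a,[None if (q:=bot.solve_ik(p,quat(a))) is None else np.round(q,2).tolist() for p in (lid*[1,1,0]+[0,0,.22],can*[1,1,0]+[0,0,.2])])
E
```

```text
lid [ 0.53448975 -0.24533648  0.064     ]
bar ang -0.7888687993012905 0.054594386469614606
can [0.58193815 0.0709489  0.122     ]
handle [5.57444805e-01 2.31338305e-04 4.70000000e-02] 0.0748391417447331 -1.904219760142775
scene can rim [0.5800042  0.07438531 0.122     ]
scene lid  [ 0.5432535  -0.25554192  0.064     ]
-1.2309958788805984 [-0.56824539  0.18020573 -0.2099256   1.18066499  0.          1.00255094] [-0.56824539  0.18020573 -0.2099256   1.18066499  0.         -2.13904172]
0 [[-0.56, 0.4, -0.11, 1.06, 0.0, 1.01], [-0.0, 0.41, -0.14, 1.01, 0.0, 1.57]]
0.78 [[-0.56, 0.4, -0.11, 1.06, 0.0, 0.23], [-0.0, 0.41, -0.14, 1.01, 0.0, 0.79]]
1.57 [[-0.56, 0.4, -0.11, 1.06, 0.0, -0.56], [-0.0, 0.41, -0.14, 1.01, 0.0, -0.0]]
2.35 [[-0.56, 0.4, -0.11, 1.06, 0.0, -1.34], [-0.0, 0.41, -0.14, 1.01, 0.0, -0.78]]
3.14 [[-0.56, 0.4, -0.11, 1.06, 0.0, -2.13], [-0.0, 0.41, -0.14, 1.01, 0.0, -1.57]]
-0.78 [[-0.56, 0.4, -0.11, 1.06, 0.0, 1.79], [-0.0, 0.41, -0.14, 1.01, 0.0, 2.35]]
-1.57 [[-0.56, 0.4, -0.11, 1.06, 0.0, 2.58], [-0.0, 0.41, -0.14, 1.01, 0.0, 3.14]]
-2.35 [[-0.56, 0.4, -0.11, 1.06, 0.0, -2.92], [-0.0, 0.41, -0.14, 1.01, 0.0, -2.37]]
```

```bash
python3 - <<'E'
from h import *
t=bot.read_clock()
bot.move_pose([.537,-.249,.20],quat(.782)); print(bot.read_clock()-t)
p,im=snap("wrist","w1"); print(p,yaw(p[1]))
print([(d['bbox'],d['confidence']) for d in bot.search_frame("wrist","lid_center")])
for z in (.064,.038): print(z, proj("wrist",[.537,-.249,z],p))
E
```

```text
1.6333000000000002
(array([ 0.53665948, -0.24979525,  0.20007133]), array([-0.65383899,  0.65406409,  0.26890579, -0.26904351])) 0.780430704917946
[([223.7, 129.2, 66.3, 73.2], 0.9), ([140.5, 3.3, 112.4, 75.1], 0.83), ([45.5, 110.8, 118.4, 102.7], 0.64)]
0.064 [255.39146342 177.31249122]
0.038 [255.45108811 171.19231406]
```

View pics/w1.png

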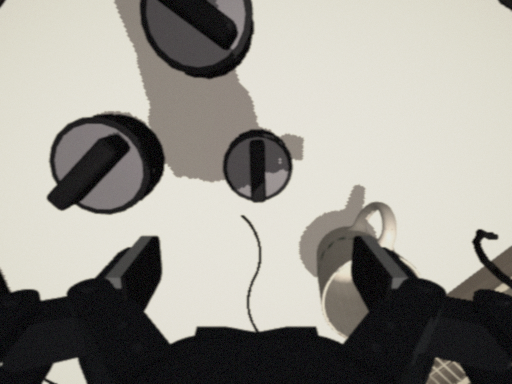

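```bash
python3 - <<'E'
from h import *
im=cv2.imread("pics/w1.png"); c=im[115:215,205:310]; cv2.imwrite("pics/w1c.png",cv2.resize(c,None,fx=6,fy=5.9,interpolation=cv2.INTER_CUBIC))
c=lambda x,y:(130+x/3.3333,90+y/3.3333)
print("mug rim",ray("top",c(632,172),.095), ray("top",c(560,235),.05))
E
```

```text
mug rim [ 0.68700222 -0.25200113  0.095     ] [ 0.62945479 -0.18897417  0.05      ]
```

View pics/w1c.png

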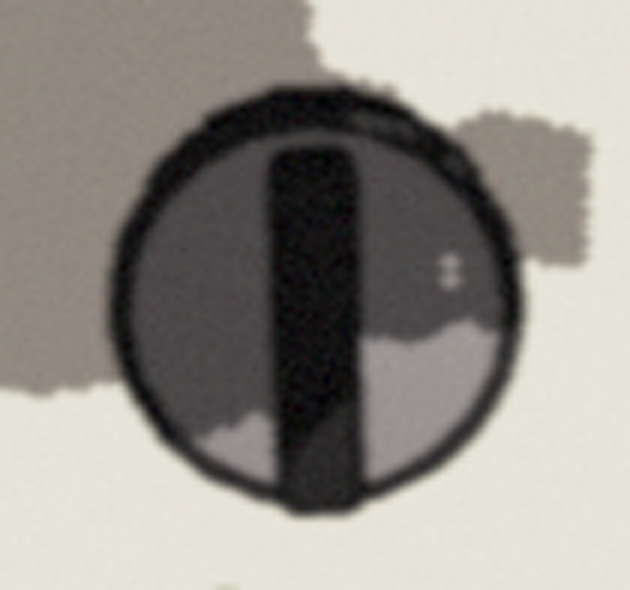

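```bash
python3 - <<'E'
from h import *
p=(np.array([ 0.53665948, -0.24979525,  0.20007133]), np.array([-0.65383899,  0.65406409,  0.26890579, -0.26904351]))
k=lambda x,y:(205+x/6,115+y/5.9)
d=ray("wrist",k(315,312),.038,p); print("disc",d)
l,r=[ray("wrist",k(x,312),.038,p) for x in(133,498)]; print(np.linalg.norm(l-r))
e=ray("wrist",k(322,510),.064,p); u=ray("wrist",k(311,160),.064,p); print(e,u,np.linalg.norm(e-u))
v=e-u; print(np.arctan2(v[1],v[0])); ang=.781-np.pi/2
# predicted model overlay
for cx,cy,a in [(d[0],d[1],-.79),(d[0],d[1],-.83)]:
  R2=np.array([[np.cos(a),-np.sin(a)],[np.sin(a),np.cos(a)]])
  for sx in(-28,28):
    for sy in(-7,7):
      q=R2@np.array([sx,sy])/1000+[cx,cy]; w=proj("wrist",[*q,.064],p); print(a,sx,sy,np.round(((w[0]-205)*6,(w[1]-115)*5.9)))
E
```

```text
disc [ 0.53609324 -0.24523045  0.038     ]
0.05960798233406637
[ 0.55523184 -0.26312334  0.064     ] [ 0.51558174 -0.2255649   0.064     ] 0.05461471180291052
-0.7583137085308217
-0.79 -28 -7 [268. 163.]
-0.79 -28 7 [364. 163.]
-0.79 28 -7 [270. 521.]
-0.79 28 7 [361. 521.]
-0.83 -28 -7 [276. 161.]
-0.83 -28 7 [371. 165.]
-0.83 28 -7 [263. 519.]
-0.83 28 7 [354. 523.]
```

```bash
python3 - <<'E'
from h import *
t=bot.read_clock()
bot.set_gripper(.45,60)
q=quat(.798)
bot.move_pose([.5357,-.2448,.09],q)
print(bot.read_ft_force())
print(bot.move_linear([.5357,-.2448,.041],.08,until_force=8), bot.read_position(),bot.read_ft_force())
bot.set_gripper(0.0,70); print("w",bot.read_gripper_width(),bot.read_ft_force(),bot.read_position(),yaw())
bot.move_linear([.5357,-.2448,.16],.15)
print("w",bot.read_gripper_width(),bot.read_ft_force())
p,im=snap("wrist","w2"); print(bot.read_clock()-t, bot.read_clock())
E
```

```text
[ 0.69442736 -0.56526756  0.35839167]
False [ 0.53597208 -0.24494014  0.04125303] [-0.07828485 -0.09618487  0.63676056]
w 0.1468415972077238 [-1.68370017 -1.39949973  3.69918143] [ 0.53599359 -0.24519979  0.04159843] 0.7978833231804572
w 0.14754230424376652 [-0.02331512 -0.42618078 -1.33289186]
3.1417 5.775
```

View pics/w2.png

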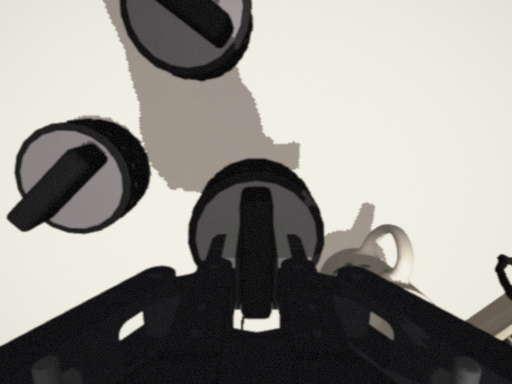

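```bash
python3 - <<'E'
from h import *
im=cv2.imread("pics/w2.png"); c=im[150:330,170:345]; cv2.imwrite("pics/w2c.png",cv2.resize(c,None,fx=3.33,fy=3.33,interpolation=cv2.INTER_CUBIC))
bot.move_linear([.60,-.15,.25],.25)
bot.move_pose([.667,-.013,.25],quat(.80))
p,im=snap("wrist","w3"); print(repr(p),bot.read_clock())
print([(d['bbox'],d['confidence']) for d in bot.search_frame("wrist","canister")])
print(proj("wrist",[.581,.0715,.122],p))
E
```

```text
(array([ 0.6662627 , -0.01343609,  0.24860168]), array([ 0.65157669, -0.65110984, -0.27436441,  0.2760941 ])) 7.2167
[([188.5, 0.8, 117.2, 93.3], 0.88)]
[256.48652636  29.87670993]
```

View pics/w2c.png

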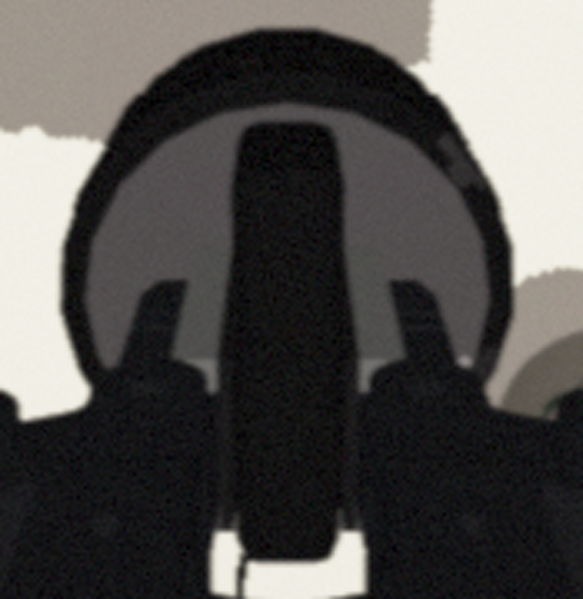

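View pics/w3.png

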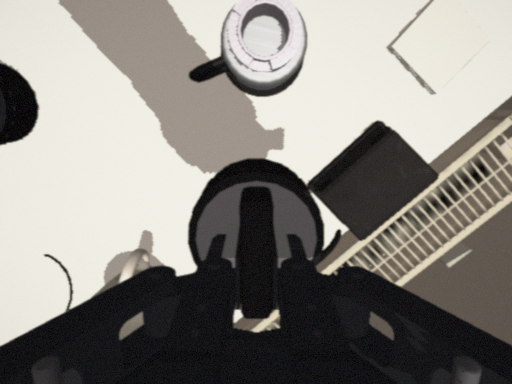

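```bash
cat >> h.py <<'E'
def toolray(uv,yt):
    c=bot.calibration("wrist"); T=np.array(c["hand_eye"]); d=T[:3,:3]@np.linalg.inv(np.array(c["mtx"]))@np.array([uv[0],uv[1],1.]); o=T[:3,3]
    return o+d*(yt-o[1])/d[1]
E
python3 - <<'E'
from h import *
k=lambda x,y:(170+x/3.333,150+y/3.333)
print("near bar end",toolray(k(290,556),-.0228)*1e3)
print("far bar end",toolray(k(287,125),-.0228)*1e3,"at base",toolray(k(287,125),.003)*1e3)
print("far disc edge",toolray(k(287,103),.0035)*1e3, "L",toolray(k(87,300),.0035)*1e3,"R",toolray(k(490,300),.0035)*1e3)
print("skirt far bottom",toolray(k(285,28),.041)*1e3, "L",toolray(k(62,290),.0055)*1e3,"R",toolray(k(512,290),.0055)*1e3)
im=cv2.imread("pics/w3.png"); c=im[0:105,175:315]; cv2.imwrite("pics/w3c.png",cv2.resize(c,None,fx=5.7,fy=5.7,interpolation=cv2.INTER_CUBIC))
E
```

```text
near bar end [  1.87253787 -22.8        -25.28248227]
far bar end [  1.44623348 -22.8         33.92906296] at base [ 1.45526514  3.         26.92321737]
far disc edge [ 1.4538692   3.5        30.04431264] L [-28.61600041   3.5         -0.5025588 ] R [32.00518475  3.5        -0.47756674]
skirt far bottom [ 1.10802003 41.         34.29531536] L [-32.74582629   5.5          0.23065427] R [35.68408739  5.5         0.25890893]
```

View pics/w3c.png

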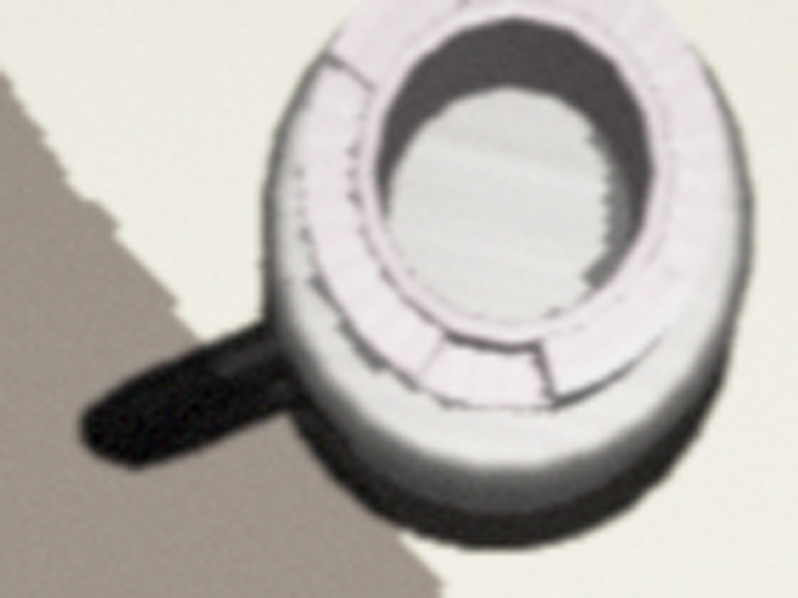

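```bash
python3 - <<'E'
from h import *
a=.80
c=np.array([.581,.0715])-.10*np.array([-np.sin(a),np.cos(a)])
bot.move_pose([*c,.28],quat(a)); bot.wait(.4)
p,im=snap("wrist","w4"); print(repr(p),bot.read_clock())
snap("top","t4")
np.savez("p4.npz",p=p[0],q=p[1])
u=proj("wrist",[.581,.0715,.122],p);print(u)
x,y=int(u[0])-75,max(0,int(u[1])-55); print(x,y)
c=im[y:y+110,x:x+145]; cv2.imwrite("pics/w4c.png",cv2.resize(c,None,fx=5.4,fy=5.4,interpolation=cv2.INTER_CUBIC))
E
```

```text
(array([0.65255861, 0.00151154, 0.27919278]), array([ 0.65154816, -0.65116018, -0.27481406,  0.2755951 ])) 7.9917
[254.95118591  62.30793842]
179 7
```

View pics/w4c.png

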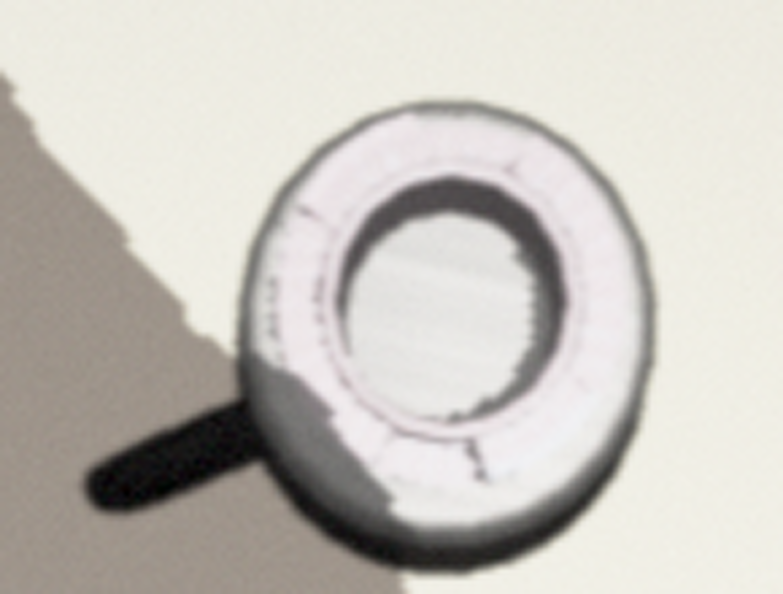

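```bash
python3 - <<'E'
from h import *
d=np.load("p4.npz");p=(d['p'],d['q'])
k=lambda x,y:(179+x/5.4,7+y/5.4)
P=lambda x,y,z:ray("wrist",k(x,y),z,p)
l,r,t,b=P(338,303,.122),P(567,300,.122),P(455,177,.122),P(450,428,.122)
print(np.linalg.norm(l-r),np.linalg.norm(t-b),(l+r)/2,(t+b)/2)
# body: shoulder outline left/right x 245..655 at z .086; foot
l,r=P(243,330,.080),P(655,320,.080);print(np.linalg.norm(l-r),(l+r)/2)
c=np.array([.5775,.0775])
c=((P(338,303,.122)+P(567,300,.122)+P(455,177,.122)+P(450,428,.122))/4)[:2]
print("can",c)
for z in(.047,.06,.075):
  h1=P(105,487,z); h2=P(245,428,z);v=h1[:2]-c;w=h1-h2;print(z,h1,np.linalg.norm(v),np.arctan2(v[1],v[0]),np.arctan2(w[1],w[0]))
R_=R.from_quat(np.roll(p[1],-1)).as_matrix()
off=R_@np.array([.0015,0,.0003]);print("lid off",off,"corrected can",c-off[:2], yaw(p[1]))
# top camera t4
im=cv2.imread("pics/t4.png"); cc=im[130:205,180:270]; cv2.imwrite("pics/t4c.png",cv2.resize(cc,None,fx=8,fy=8,interpolation=cv2.INTER_CUBIC))
E
```

```text
0.03758149509468715 0.0386046071702096 [0.58615343 0.07617925 0.122     ] [0.58651167 0.07583173 0.122     ]
0.0773341175696951 [0.58589215 0.07663319 0.08      ]
can [0.58633255 0.07600549]
0.047 [0.5566031  0.00511403 0.047     ] 0.07687287170070536 -1.9678851367678452 -1.9631176924542593
0.06 [0.55831108 0.00663183 0.06      ] 0.07481916125701776 -1.954678151939054 -1.9631176924542604
0.075 [0.56028184 0.00838313 0.075     ] 0.0724666994878379 -1.9385125269645258 -1.9631176924542615
lid off [ 8.30467030e-04  1.28464923e-03 -9.25291373e-07] corrected can [0.58550208 0.07472084] 0.7995222160475819
```

View pics/t4c.png

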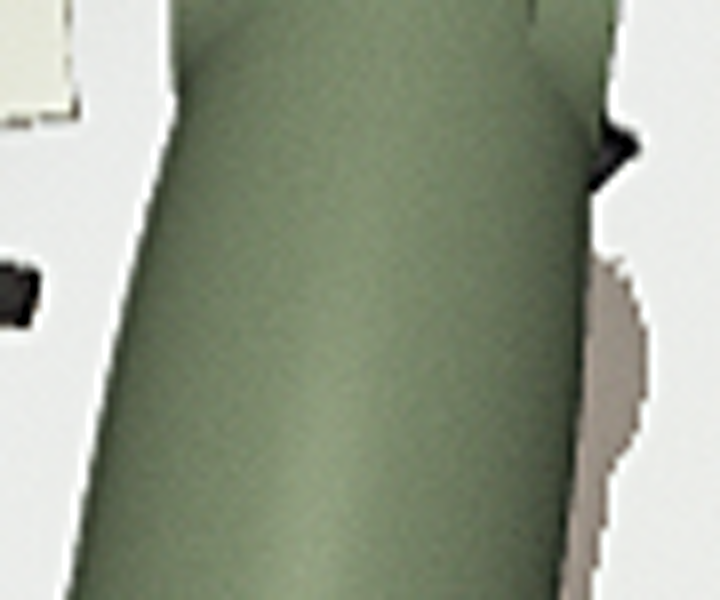

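```bash
python3 - <<'E'
from h import *
a=2.78
c=np.array([.585,.0745])-.10*np.array([-np.sin(a),np.cos(a)])
bot.move_pose([*c,.28],quat(a)); bot.wait(.4)
p,im=snap("wrist","w5"); print(repr(p),bot.read_clock())
np.savez("p5.npz",p=p[0],q=p[1])
u=proj("wrist",[.585,.0745,.122],p);print(u)
x,y=int(u[0])-75,max(0,int(u[1])-55); print(x,y)
c=im[y:y+110,x:x+145]; cv2.imwrite("pics/w5c.png",cv2.resize(c,None,fx=5.4,fy=5.4,interpolation=cv2.INTER_CUBIC))
i0=cv2.imread("pics/top0.png"); cc=i0[150:195,200:250]; cv2.imwrite("pics/t0can.png",cv2.resize(cc,None,fx=12,fy=12,interpolation=cv2.INTER_CUBIC))
E
```

```text
(array([0.62044655, 0.1678592 , 0.28000543]), array([-0.12724281,  0.12727922,  0.69556215, -0.69555917])) 10.0083
[256.41349    60.2618908]
181 5
```

View pics/w5c.png

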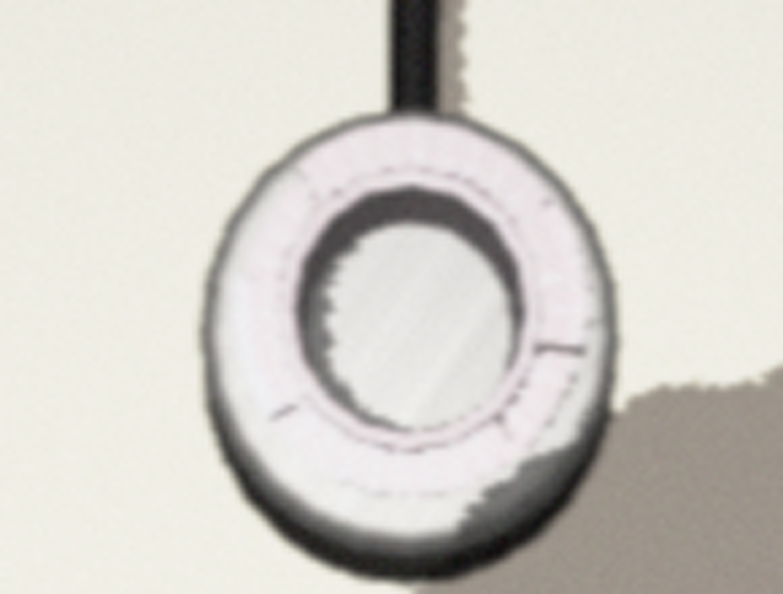

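View pics/t0can.png

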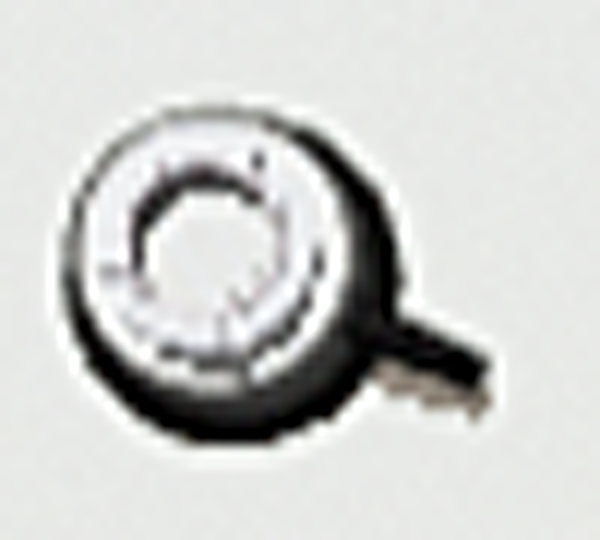

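View pics/w5.png

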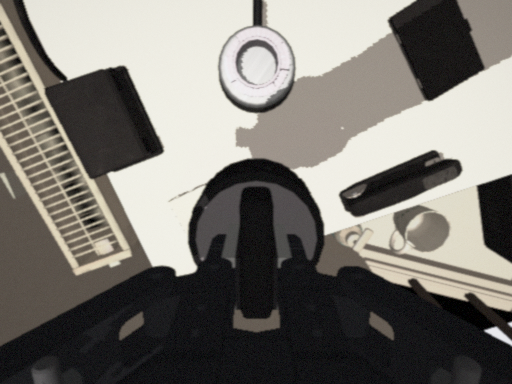

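```bash
python3 - <<'E'
from h import *
ld=lambda n:(np.load(n)['p'],np.load(n)['q'])
p4,p5=ld("p4.npz"),ld("p5.npz")
def c4(x,y,z):return ray("wrist",(179+x/5.4,7+y/5.4),z,p4)
def c5(x,y,z):return ray("wrist",(181+x/5.4,5+y/5.4),z,p5)
A=np.mean([c4(338,303,.122),c4(567,300,.122),c4(455,177,.122),c4(450,428,.122)],0)
l,r,t,b=c5(297,312,.122),c5(523,310,.122),c5(412,187,.122),c5(410,436,.122)
print(np.linalg.norm(l-r),np.linalg.norm(t-b)); B=np.mean([l,r,t,b],0)
# solve A = c + R4 b, B = c+R5 b
rows=[];rhs=[]
for P,p in((A,p4),(B,p5)):
    m=R.from_quat(np.roll(p[1],-1)).as_matrix()
    rows.append(np.c_[np.eye(2),m[:2,0],m[:2,2]]);rhs+=list(P[:2])
s=np.linalg.solve(np.vstack(rows),rhs);print(A,B,s)
for z in(.047,.075):
  h=c5(415,2,z);g=c5(413,108,z);w=h-g;v=h[:2]-B[:2];print(np.arctan2(w[1],w[0]),np.arctan2(v[1],v[0]))
k=lambda x,y:(200+x/12,150+y/12)
print("top",ray("top",k(213,248),.122))
h=ray("top",k(487,368),.047)
E
```

```text
0.037175074087229316 0.03836636522078869
[0.58653727 0.07354428 0.122     ] [0.58525769 0.07669456 0.122     ] [ 5.84863875e-01  7.46995879e-02  3.38062938e-04 -2.00517151e-03]
-1.9518371298343706 -1.9478778863054949
-1.951837129834368 -1.947629419851592
top [0.58111725 0.07045704 0.122     ]
```

```bash
python3 - <<'E'
from h import *
ld=lambda n:(np.load(n)['p'],np.load(n)['q'])
p4=ld("p4.npz"); print(p4)
print(bot.calibration("wrist")["hand_eye"])
def c4(x,y,z):return ray("wrist",(179+x/5.4,7+y/5.4),z,p4)
for q in [(338,303),(567,300),(455,177),(450,428)]: print(c4(*q,.122))
E
```

```text
(array([0.65255861, 0.00151154, 0.27919278]), array([ 0.65154816, -0.65116018, -0.27481406,  0.2755951 ]))
[[ 9.99999815e-01  5.33834848e-04 -2.92173455e-04 -7.27327833e-05]
 [ 4.21589948e-04 -2.61467559e-01  9.65212172e-01 -1.43245106e-01]
 [ 4.38870013e-04 -9.65212117e-01 -2.61467736e-01  6.46012849e-02]
 [ 0.00000000e+00  0.00000000e+00  0.00000000e+00  1.00000000e+00]]
[0.57343003 0.06008007 0.122     ]
[0.59928634 0.08735518 0.122     ]
[0.57308209 0.08703718 0.122     ]
[0.60035064 0.05970471 0.122     ]
```

```bash
for i in 1 2 3; do python3 - <<'E'
from h import *
for i in range(3): print((np.array(bot.calibration("wrist")["hand_eye"])[:3,3]*1e3).round(2), np.array(bot.calibration("top")["extrinsics"])[:3,3].round(4))
E
done
```

```text
[-7.0000e-02 -1.4325e+02  6.4600e+01] [-0.0658  0.5382  1.3727]
[-7.0000e-02 -1.4325e+02  6.4600e+01] [-0.0658  0.5382  1.3727]
[-7.0000e-02 -1.4325e+02  6.4600e+01] [-0.0658  0.5382  1.3727]
[-7.0000e-02 -1.4325e+02  6.4600e+01] [-0.0658  0.5382  1.3727]
[-7.0000e-02 -1.4325e+02  6.4600e+01] [-0.0658  0.5382  1.3727]
[-7.0000e-02 -1.4325e+02  6.4600e+01] [-0.0658  0.5382  1.3727]
[-7.0000e-02 -1.4325e+02  6.4600e+01] [-0.0658  0.5382  1.3727]
[-7.0000e-02 -1.4325e+02  6.4600e+01] [-0.0658  0.5382  1.3727]
[-7.0000e-02 -1.4325e+02  6.4600e+01] [-0.0658  0.5382  1.3727]
```

```bash
python3 - <<'E'
from h import *
k=lambda x,y:(170+x/3.333,150+y/3.333)
im=cv2.imread("pics/w5.png"); c=im[150:330,170:345]; cv2.imwrite("pics/w5l.png",cv2.resize(c,None,fx=3.33,fy=3.33,interpolation=cv2.INTER_CUBIC))
print("near bar end",toolray(k(290,556),-.0228)*1e3)
print("far bar base",toolray(k(287,125),.003)*1e3)
print("far disc edge",toolray(k(287,103),.0035)*1e3, "L",toolray(k(87,300),.0035)*1e3,"R",toolray(k(490,300),.0035)*1e3)
print("skirt far bottom",toolray(k(285,28),.041)*1e3)
E
```

```text
near bar end [  0.33789776 -22.8        -27.20969397]
far bar base [-0.09156213  3.         24.97658501]
far disc edge [-0.09319833  3.5        28.09700787] L [-30.15809804   3.5         -2.4441934 ] R [30.44705052  3.5        -2.4059253 ]
skirt far bottom [-0.45697084 41.         32.36683076]
```

View pics/w5l.png

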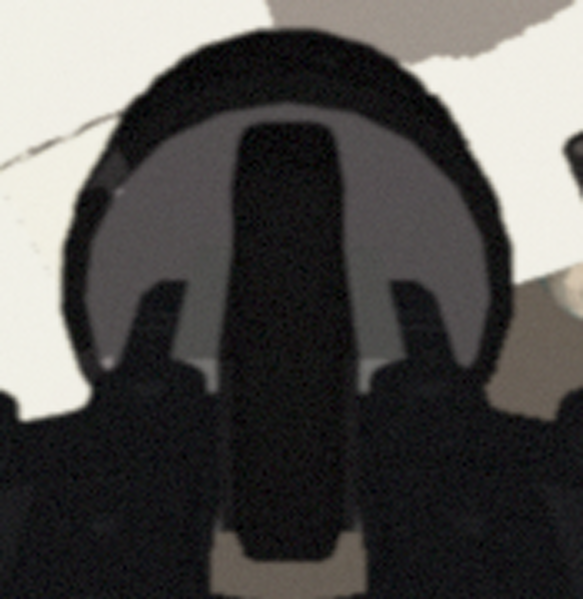

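```bash
python3 - <<'E'
from h import *
c=[.585,.075]; a=2.763
bot.move_pose([*c,.20],quat(a)); bot.wait(.3)
f0=np.array(bot.read_ft_force());m0=np.array(bot.read_moment());print(f0,m0)
hit=bot.move_linear([*c,.138],.05,until_force=6); bot.wait(.1)
print(hit,bot.read_position(),yaw(),np.array(bot.read_ft_force())-f0,np.array(bot.read_moment())-m0,bot.read_joint_positions().round(3),bot.read_clock())
np.savez("z.npz",f0=f0,m0=m0)
p,im=snap("wrist","w6"); snap("scene","s6")
E
```

```text
[-0.0991007   0.50121266 -1.99745099] [-0.04323682 -0.03996774 -0.02747141]
True [0.58462995 0.07496529 0.14316617] 2.7630224164999624 [-1.16476189 -1.04643647  7.53830193] [0.02551235 0.19355864 0.06847679] [ 0.002  0.468 -0.213  0.89  -0.    -1.19 ] 12.025
```

View pics/w6.png

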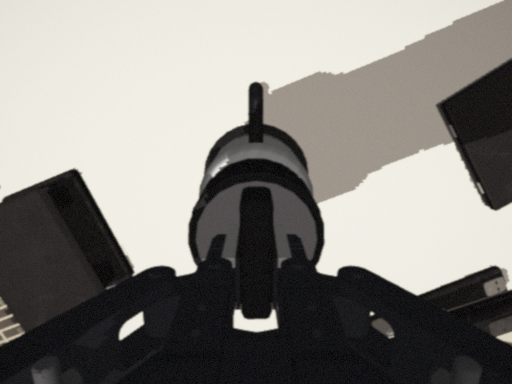

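```bash
cat >> h.py <<'E'
def rep(tag=""):
    z=np.load("z.npz"); P=bot.read_position()
    print(tag,np.round(P*1e3,2),"yaw",round(float(yaw()),3),"F",np.round(np.array(bot.read_ft_force())-z['f0'],1),"M",np.round(np.array(bot.read_moment())-z['m0'],2),"t",round(bot.read_clock(),2),flush=True)
E
python3 - <<'E'
from h import *
c=[.5848,.075]; a=2.763
for d in (.15,.45,.75,1.05):
    bot.move_linear([*c,.1430],.05,rotation=quat(a+d)); rep(d)
    if np.linalg.norm(np.array(bot.read_ft_force())[:2])>20: break
E
```

```text
0.15 [585.29  75.   143.33] yaw 2.91 F [ 0.1 -1.   3. ] M [ 0.08 -0.04  0.14] t 12.43
0.45 [585.26  75.   143.29] yaw -3.073 F [ 1.3 -0.1  3.9] M [ 0.07 -0.17  0.09] t 12.88
0.75 [584.51  74.99 142.67] yaw -2.773 F [ 0.1 -0.8  1.4] M [ 0.08 -0.06  0.05] t 13.32
1.05 [584.38  75.01 142.63] yaw -2.474 F [ 0.1 -1.3  0.3] M [ 0.08 -0.03  0.05] t 13.78
```

```bash
python3 - <<'E'
from h import *
c=[.5848,.075]; a=2.763
print(bot.move_linear([*c,.131],.03,until_force=7)); rep()
E
```

```text
True
 [585.18  75.01 134.64] yaw -2.471 F [ 0.1 -0.6  7.4] M [0.01 0.25 0.03] t 14.12
```

```bash
python3 - <<'E'
from h import *
c=[.5849,.075]; a=2.763
for d in (.85,.65,.4,.1,-.2,-.5,-.7,-.8):
    z=.1346-.004*max(0,.70-d)
    bot.move_linear([*c,max(z,.1288)],.05,rotation=quat(a+d)); rep(d)
    f=np.array(bot.read_ft_force())
    if np.linalg.norm(f)>30 or abs(bot.read_moment()[2])>1: print("stop");break
print(bot.read_gripper_width())
E
```

```text
0.85 [585.28  75.01 134.79] yaw -2.668 F [ 0.5 -1.1  4.2] M [ 0.07  0.   -0.06] t 14.47
0.65 [585.1   75.01 134.61] yaw -2.867 F [ 0.8 -0.9  6.3] M [ 0.05  0.12 -0.09] t 14.82
0.4 [585.31  75.02 133.59] yaw -3.116 F [ 1.4 -1.   5.8] M [ 0.04 -0.19 -0.07] t 15.22
0.1 [584.99  75.02 132.36] yaw 2.866 F [-0.7 -0.7  5.2] M [ 0.11  0.1  -0.09] t 15.68
-0.2 [584.68  75.24 131.14] yaw 2.565 F [-0.7  0.4  7.3] M [ 0.19  0.21 -0.07] t 16.12
-0.5 [584.39  75.65 129.92] yaw 2.266 F [-1.5  0.6  8.2] M [ 0.47  0.34 -0.02] t 16.57
-0.7 [584.74  75.64 129.23] yaw 2.066 F [-1.   1.4  7.8] M [ 0.45  0.19 -0.01] t 16.93
-0.8 [584.87  75.48 129.22] yaw 1.966 F [-0.9 -0.7  7.8] M [ 0.38  0.25 -0.05] t 17.18
0.14913000711918956
```

```bash
python3 - <<'E'
from h import *
c=[.5849,.0752]; a=2.763
for d in (-.84,-.87,-.90,-.93,-.96,-.99,-1.02):
    bot.move_linear([*c,.1289],.05,rotation=quat(a+d)); rep(d)
    if abs(bot.read_moment()[2])>.9: print("stop");break
print(bot.read_gripper_width()); snap("wrist","w7"); snap("scene","s7")
E
```

```text
-0.84 [584.83  75.41 129.22] yaw 1.926 F [-1.2  0.4  7.1] M [0.19 0.19 0.02] t 17.43
-0.87 [584.94  75.06 129.24] yaw 1.896 F [-0.2 -1.1  6.8] M [-0.04  0.25  0.24] t 17.68
-0.9 [584.9   74.98 129.23] yaw 1.867 F [ 0.3 -2.1  7.8] M [-0.1   0.1   0.71] t 17.93
-0.93 [584.93  74.98 129.26] yaw 1.839 F [-0.3 -2.1  7.6] M [-0.17  0.15  1.32] t 18.18
stop
0.14509943247325455
```

View pics/w7.png

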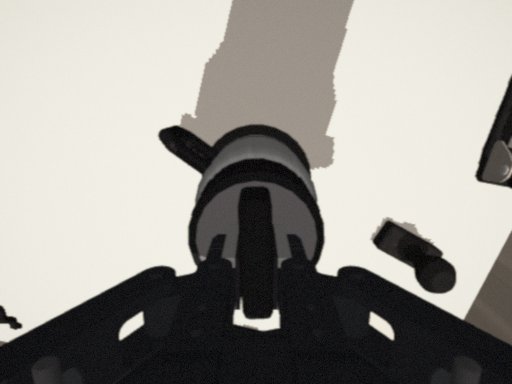

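```bash
python3 - <<'E'
from h import *
c=[.5849,.0750]; a=2.763
bot.move_linear([*c,.1291],.05,rotation=quat(a-.885)); rep()
bot.set_gripper(.45); rep()
bot.move_linear([*c,.22],.1); rep()
al=a-.885
z=np.array([-np.sin(al),np.cos(al)])
bot.wait(.3); p,im=snap("wrist","w8"); np.savez("p8.npz",p=p[0],q=p[1])
for pt in([*c,.1519],[*c,.126]): print(proj("wrist",pt,p))
E
```

```text
[585.12  74.96 129.24] yaw 1.879 F [-0.1 -2.   6.2] M [ 0.05 -0.1   0.48] t 18.52
 [584.5   74.99 128.69] yaw 1.878 F [-0.1  0.3  2.2] M [0.07 0.06 0.01] t 18.89
 [584.41  75.   219.25] yaw 1.878 F [-0.6 -0.7  2.4] M [0.07 0.08 0.03] t 19.95
[254.39931689 198.84179898]
[254.57264219 188.94587994]
```

View pics/w8.png

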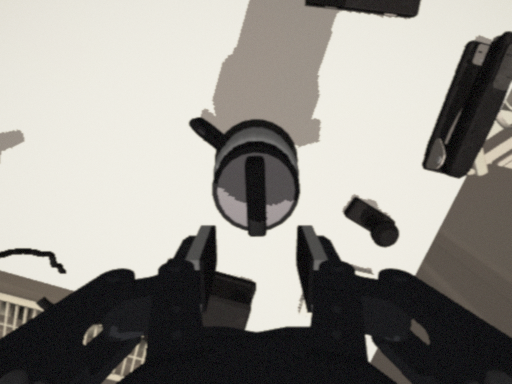

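```bash
python3 - <<'E'
from h import *
bot.move_linear([.50,-.05,.28],.25); bot.move_pose([.40,-.25,.30],quat(1.2)); bot.wait(.3)
_,s=snap("scene","s9");_,t=snap("top","t9"); print(bot.read_clock())
a=cv2.resize(s[120:320,150:350],(400,400),interpolation=cv2.INTER_CUBIC);b=cv2.resize(t[90:240,130:280],(400,400),interpolation=cv2.INTER_CUBIC)
cv2.imwrite("pics/c9.png",np.hstack([a,b]))
for pt in([.585,.075,.152],[.585,.075,.126]): print((proj("scene",pt)-[150,120])*2,(proj("top",pt)-[130,90])*400/150+[400,0])
E
```

```text
22.4
[151.42397356 145.067308  ] [628.25318196 209.0702987 ]
[152.02823722 156.93760548] [629.96894877 211.3603426 ]
```

View pics/c9.png

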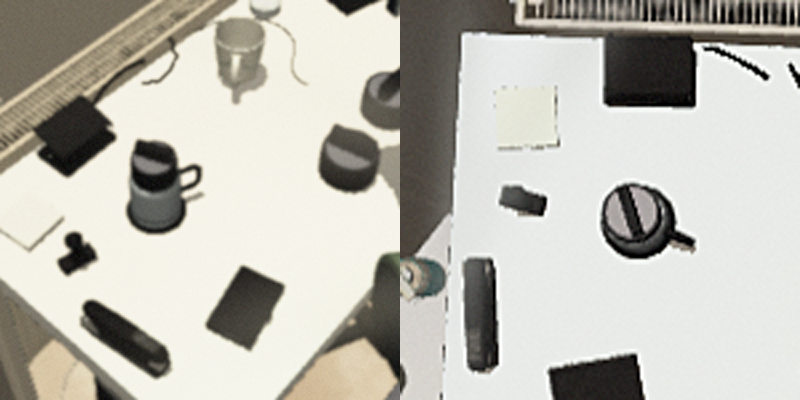

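```bash
python3 -c "
from h import *
print(bot.read_clock()); print(bot.close_job())"
```

```text
22.4
the job is handed in; nothing more can be done
None
```

The canister is closed and the job is handed in at 22.4 s of the 48 s allowed.

**What I did:**
- I picked up the smallest of the three lids by its bar and set it on the neck in line with the handle. Contact came at TCP height 143.2 mm, against about 143.5 mm expected.
- I turned it 1.05 rad anticlockwise and lowered it 8.5 mm into the gap.
- I screwed it clockwise along the thread until the stop. Turning moment built up from 0.87 rad past in-line and reached 1.3 N m.
- I eased off the torque, opened the gripper and moved the arm clear.

**Last checks:**
- The TCP was at 129.2 mm at the stop, which matches the fully home height, and the lid stayed put when released.
- The final camera pictures show the lid upright on the canister with its bar at the turned angle. The mug, stapler and stamp appear where they were; I compared these by eye, not by measurement.
- Contact forces I read stayed below about 10 N.

**Disagreement:** The top camera placed the canister about 5 mm away from where the wrist camera did, and the wrist camera's calibration shifted by about 2 mm between poses. I used the wrist views, measured relative to the held lid, and the lid went on without sideways force.

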